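Tip the model mill onto its foundation

TASK

The model brick mill stands on its end wall at one end of its concrete foundation pad. Push it high up on its roof side so that it topples over, base down, and comes to rest wholly inside the pad's outline; then push it along the pad until its leading end wall is flush against the fixed boiler house. Only push it, never lift or carry it, and leave the signal cabin, the wagon and the jar where they are.

Things in the scene. Friction and masses are not known exactly. Their poses are not given: they have to be found in the camera images.
- mill: Loose brick model mill, a plain box 130 mm long (own z), 60 wide (own y), 55 from base to roof (own x), 0.2 to 0.3 kg, standing on an end wall at the start. Origin: centre of that end wall. Own z points up at first, level towards the boiler house once toppled. Own x points out of the plain black base: level towards the pad at first, straight down once toppled right.
- mill_roof (a point): Point to push, (-27.5, 0, 100) mm in the mill's frame: on the flat grey roof face with three skylights, 100 mm above the foot at the start. The mill topples once leaned about 23 degrees; pushed above some 80 mm it tips with its foot held by friction. At the start its tipping edge lies 14 to 34 mm inside the pad's near border and it is turned at most 0.06 rad from the pad's x.
- mill_foot_a (a point): Corner of the mill's base at the end wall it stands on, own +y side: (27.5, 30, 0) mm in the mill's frame.
- mill_foot_b (a point): Corner of the mill's base at the end wall it stands on, own -y side: (27.5, -30, 0) mm in the mill's frame.
- mill_top_a (a point): Corner of the mill's base at the other end wall (the upper end at the start, the leading end once toppled), own +y side: (27.5, 30, 130) mm in the mill's frame.
- mill_top_b (a point): Corner of the mill's base at the other end wall, own -y side: (27.5, -30, 130) mm in the mill's frame.
- pad: Fixed foundation: a grey concrete rectangle with a white outline, flush with the surface (no step to feel), 230 mm along its own x and 116 mm along its own y, with a fixed brick boiler house on its +x end. Origin: centre of the rectangle, at surface height; x points towards the boiler house, z up.
- boiler_wall (a point): Middle, 20 mm up, of the boiler house's upright flat wall facing the pad: 115 mm along the pad's +x from its origin, axes as the pad's. The fixed boiler house is 110 mm wide, 50 mm deep beyond this wall and 44 mm high, with a chimney to 101 mm, 35 mm behind the wall and 30 mm towards the pad's +y.
- cabin: Bystander: loose square signal cabin, 44 mm square below, round pointed roof 72 mm across, 78 mm high. Origin: centre of its underside.
- wagon: Bystander: loose green box wagon, 110 mm long (own x), 30 mm wide, 46 mm high. Origin: centre of its underside, at wheel contact.
- jar: Bystander: loose small paint jar, 34 mm in diameter, 48 mm high. Origin: centre of its underside.

How it is judged:
On the way, in this order (a step that is already met when the one before it is completed fails the run):
1. the mill lies on its base, at rest, wholly inside the pad's outline (angle between mill's own x axis and vertical above 3.05 rad and linear speed of mill below 0.02 m/s and angular speed of mill below 0.2 rad/s and x of each of mill_foot_a, mill_foot_b, mill_top_a, mill_top_b in the frame of pad above -0.117 m and y of mill_foot_a in the frame of pad between -0.06 and 0.06 m and y of mill_foot_b in the frame of pad between -0.06 and 0.06 m and y of mill_top_a in the frame of pad between -0.06 and 0.06 m and y of mill_top_b in the frame of pad between -0.06 and 0.06 m), for 0.2 s.
2. the mill's leading end wall is flush against the boiler house (angle between mill's own x axis and vertical above 3.05 rad and x of each of mill_top_a, mill_top_b in the frame of boiler_wall above -0.006 m), for 0.2 s.
At the end, for the whole second after the job is handed in: The mill lies on its base (within 0.09 rad), at rest, all four base corners inside the pad's outline (2 mm of grace), both leading base corners within 6 mm of the boiler house wall (all of step 2 and linear speed of mill below 0.02 m/s and angular speed of mill below 0.2 rad/s and x of each of mill_foot_a, mill_foot_b, mill_top_a, mill_top_b in the frame of pad above -0.117 m and y of mill_foot_a in the frame of pad between -0.06 and 0.06 m and y of mill_foot_b in the frame of pad between -0.06 and 0.06 m and y of mill_top_a in the frame of pad between -0.06 and 0.06 m and y of mill_top_b in the frame of pad between -0.06 and 0.06 m); the robot touches nothing.
It fails at once if the mill is lifted while upright (angle between mill's own z axis and vertical below 0.3 rad and height (world z) of mill above 0.025 m).
It fails at once if the mill is lifted or carried (its foot end raised beyond what toppling does) (height (world z) of mill above 0.05 m).
It fails at once if the mill comes to rest on its base reaching outside the pad's outline (angle between mill's own x axis and vertical above 3.05 rad and linear speed of mill below 0.02 m/s and angular speed of mill below 0.2 rad/s and not (x of each of mill_foot_a, mill_foot_b, mill_top_a, mill_top_b in the frame of pad above -0.117 m and y of mill_foot_a in the frame of pad between -0.06 and 0.06 m and y of mill_foot_b in the frame of pad between -0.06 and 0.06 m and y of mill_top_a in the frame of pad between -0.06 and 0.06 m and y of mill_top_b in the frame of pad between -0.06 and 0.06 m)).
It fails at once if a bystander (cabin, wagon or jar) is moved by more than 10 mm (distance of any of cabin, wagon, jar from where it was at the start of the episode above 0.01 m).
It also fails if it takes over 40 s, if anything falls off the work surface, if the arm or the gripper's body presses on something with over 40 N, if the wrist force passes 120 N, or if a joint passes its speed limit or range.

ROBOT

A 6-joint arm with a two-finger parallel gripper is mounted at the origin on the work surface. World frame = base frame: x ahead of the robot, y to its left, z up, the work surface at z = 0. Lengths are in m, angles in rad, forces in N, time in s.
With the tool pointing down it reaches from about 0.3 to 0.75 m from the base axis. Payload 8.5 kg.
Tool frame: the origin (TCP) lies midway between the tips of the shut fingers; the grasp point (between the pads) lies grasp_offset behind it (grasp_offset is the distance from the TCP to the grasp point, in m); z points along the fingers, x is the direction in which the jaws open and shut, and the axes are right-handed (so a half turn about z gives the same grasp; the last joint's range is limited). The gripper opens to 88 mm and grips with 3 to 60 N. Pads are 18 mm wide; open, the fingers measure 123 mm over their backs; the gripper's body (75 mm by 187 mm) begins 45 mm behind the grasp point.
Start: joints at [0.935, 0.381, 1.297, -0, 1.464, -0.215], TCP at [0.225, 0.502, 0.239] pointing down, gripper open.
Joint ranges: [-3.11, 3.11], [-0.89, 2.33], [0.22, 2.48], [-1.42, 4.56], [0.17, 2.85], [-2.88, 2.88]. Speed limits (rad/s): [2.39, 2.39, 3.14, 3.14, 3.14, 3.14].

INTERFACE

Orientations are given as a unit quaternion [x, y, z, w].
In Python, from workcell import * gives the robot as it stands. Calls block until the motion is done:
- move_to(position, orientation): joint-space move of the TCP to a pose.
- move_straight(position, attitude=None, velocity=0.15, contact_N=None): straight line of the TCP; attitude=None keeps the orientation; velocity is the mean speed in m/s. With contact_N (N) it stops when the force on the tool has changed by that much, and returns True; else False.
- goto_joints(angles): joint-space move.
- command_gripper(opening, newtons=None): finger opening in m; newtons is the grip in N (None keeps the last); returns when the fingers have stopped.
- sleep(seconds).
- solve_ik(position, orientation): joint angles nearest the present ones, or None.
- read_camera(name): name is "scene" or "top" or "wrist"; returns (picture, depth): 480x640x3 uint8, blue, green, red; 480x640 float32, m along the optical axis (not along the pixel's ray), 0 where there is no reading.
- camera_model(name): a dict with "intrinsics" (3x3 intrinsics, pixels), "rvec" (rotation vector, rad) and "tvec" (3), from world to camera coordinates, as OpenCV has them. Camera axes: x right, y down, z forward; pixel columns grow to the right and rows downward; lengths in m; the calibration is good to about 2 mm. A picture is of the moment at which its call begins: read the wrist's pose just before it. camera_model takes no time and is no camera call; for the wrist camera it gives the pose at the moment of the call.
A pose or a line that the arm cannot do raises PlanningError and nothing moves.
- job_done(): hands the job in, once; it reports no verdict.
Readings, each from a call of its own:
- read_time(): time.
- read_q(): joint angles.
- read_qvel(): joint speeds.
- read_joint_efforts(): joint torques, N m.
- read_ee_pos(): TCP position.
- read_ee_rot(): TCP orientation.
- read_wrist_force(): force on the tool from outside, world axes, zero at the start.
- read_torque(): the same for the moment, N m.
- read_width(): finger opening in m.
Only numpy, scipy, OpenCV 4.12 (cv2) and the standard library are available. Lean on these libraries where they do the work, as an engineer would, in place of code of your own. Each camera call takes 0.05 s, during which the arm holds its last target. There are 200 camera calls.

## Working session

There is one attempt and no reset: what is moved stays moved. The work goes in short steps, each a Python script; the robot and the scene stay as the last script left them, time stands still between calls to the robot, and variables do not carry over. Pictures are saved under pics/ and viewed, about 8 in all and at most 12, crops included, and the job is handed in when it is done.

```bash
mkdir -p pics
python3 - <<'E'
from workcell import *
import cv2,numpy as np
for n in("top","scene"):
    p,d=read_camera(n);m=camera_model(n)
    cv2.imwrite(f"pics/{n}0.png",p);np.savez(f"{n}0.npz",p=p,d=d,K=m["intrinsics"],r=m["rvec"],t=m["tvec"])
    R=cv2.Rodrigues(np.array(m["rvec"],float))[0];print(n,-R.T@np.array(m["tvec"]).ravel(),R[2], m["intrinsics"])
print(read_time(),read_ee_rot(),grasp_offset)
E
```

```text
top [0.48190836 0.03603057 0.75713486] [ 0.16259038 -0.0382689  -0.98595125] [[442.74599346   0.         322.33385744]
 [  0.         442.74599346 240.2338083 ]
 [  0.           0.           1.        ]]
scene [0.9179368  0.0029741  0.66152121] [-0.49457934  0.01169272 -0.86905383] [[474.51724677   0.         330.59732333]
 [  0.         474.51724677 243.08756587]
 [  0.           0.           1.        ]]
0.1 [ 8.39189818e-01  5.43838301e-01 -5.56759134e-04  2.03935157e-04] 0.0187
```

View pics/top0.png

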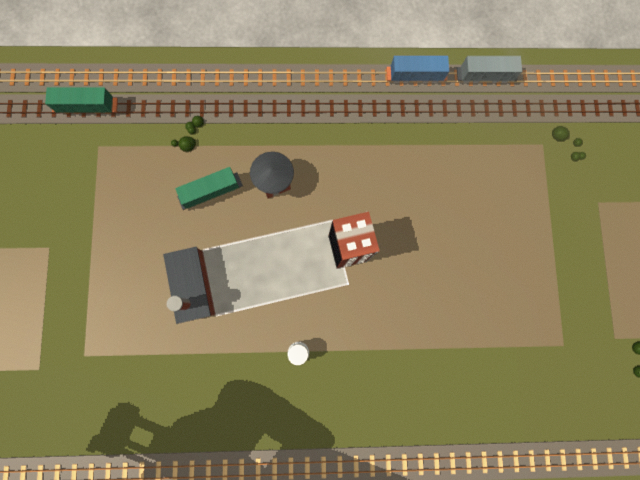

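View pics/scene0.png

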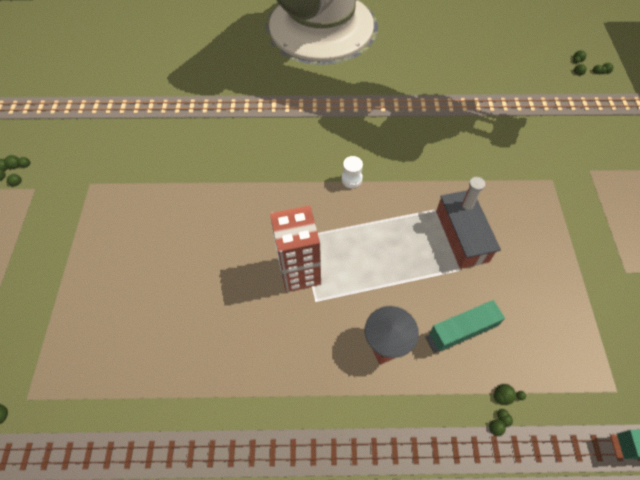

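```bash
cat > h.py <<'E'
import cv2,numpy as np
def cloud(p,d,K,r,t):
    R=cv2.Rodrigues(np.array(r,float))[0];K=np.array(K,float)
    v,u=np.mgrid[:480,:640];c=np.stack([(u-K[0,2])/K[0,0]*d,(v-K[1,2])/K[1,1]*d,d],-1)
    w=(c-np.array(t).ravel())@R
    w[d<=0]=np.nan
    return w
def biggest(m):
    n,l,s,_=cv2.connectedComponentsWithStats(m.astype(np.uint8));return l==1+np.argmax(s[1:,4])
def rect(w):
    c,s,a=cv2.minAreaRect((w[:,:2]*1000).astype(np.float32));return np.round(c,1),np.round(s,1),round(a,2),np.round(cv2.boxPoints((c,s,a)),1).tolist()
E
python3 - <<'E'
from h import *
P=[]
for n in("top","scene"):
    z=np.load(n+"0.npz");w=cloud(*[z[k] for k in"pdKrt"]);p=z["p"];hsv=cv2.cvtColor(p,cv2.COLOR_BGR2HSV)
    Z=w[...,2]; roi=(w[...,0]>.3)&(w[...,0]<.68)&(abs(w[...,1])<.3)
    pad=biggest((hsv[...,1]<60)&(hsv[...,2]>110)&(abs(Z)<.008)&roi)
    P.append(w[pad]);print(n,"pad",rect(w[pad]),np.median(Z[pad]))
    for a,b in((.122,.14),(.036,.05),(.05,.09),(.09,.115)):
        m=(Z>a)&(Z<b)&roi
        k,l,s,c=cv2.connectedComponentsWithStats(m.astype(np.uint8))
        for i in range(1,k):
            if s[i,4]>40:print(n,a,c[i].round(),s[i,4],*rect(w[l==i]),np.median(Z[l==i]).round(4))
print(rect(np.vstack(P)))
E
```

```text
top pad (array([562.4,  88.1]), array([118.3, 231.1]), 12.58, [[479.5, 188.0], [529.7999877929688, -37.5], [645.2999877929688, -11.800000190734863], [594.9000244140625, 213.8000030517578]]) 0.0007001841568394334
top 0.122 [355. 236.] 1597 [592.2 -36.5] [61.9 55.7] 12.93 [[555.7999877929688, -16.299999237060547], [568.2999877929688, -70.5], [628.5999755859375, -56.70000076293945], [616.0999755859375, -2.4000000953674316]] 0.1299
top 0.036 [191. 198.] 237 [678.3 218.6] [19.  49.2] 20.64 [[660.7999877929688, 238.3000030517578], [678.0999755859375, 192.1999969482422], [695.9000244140625, 198.89999389648438], [678.5, 245.0]] 0.0453
top 0.036 [187. 283.] 2314 [531.1 226.2] [114.3  54.8] 12.6 [[469.3999938964844, 240.39999389648438], [481.29998779296875, 186.89999389648438], [592.9000244140625, 211.89999389648438], [580.9000244140625, 265.3999938964844]] 0.0435
top 0.036 [298. 354.] 324 [419.8  50.3] [29.6 30. ] 89.12 [[404.6000061035156, 35.70000076293945], [434.5, 35.29999923706055], [435.0, 64.9000015258789], [405.0, 65.4000015258789]] 0.0476
top 0.05 [272. 191.] 66 [677.4  89. ] [ 5.1 3
[... 2821 characters left out ...]
81], [680.0, 103.5999984741211], [674.9000244140625, 103.5999984741211]] 0.0633
scene 0.09 [476. 184.] 190 [499.8 226.9] [21.6 22.8] 40.86 [[484.20001220703125, 228.5], [499.1000061035156, 211.1999969482422], [515.4000244140625, 225.39999389648438], [500.5, 242.60000610351562]] 0.101
scene 0.09 [300. 257.] 359 [621.4 -30.9] [ 4.3 55.3] 11.68 [[613.7000122070312, -4.300000190734863], [624.9000244140625, -58.400001525878906], [629.0999755859375, -57.5], [617.9000244140625, -3.4000000953674316]] 0.1025
(array([559.9,  87.2]), array([123. , 232.5]), 12.33, [[475.0, 187.60000610351562], [524.7000122070312, -39.5], [644.9000244140625, -13.300000190734863], [595.2000122070312, 213.89999389648438]])
```

```bash
cat >> h.py <<'E'
A=np.radians(12.7);ex=np.array([-np.sin(A),np.cos(A)]);ey=np.array([-np.cos(A),-np.sin(A)]);C=np.array([.5622,.0872])
Q=[float(np.cos(A/2)),float(np.sin(A/2)),0.,0.]
def W(x,y,z): return [*(C+x*ex+y*ey),z]
def L(p): d=np.array(p)[:2]-C; return d@ex,d@ey
E
python3 - <<'E'
from workcell import *
from h import *
command_gripper(.016)
move_to(W(-.2,-.002,.25),Q)
move_straight(W(-.2,-.002,.106),velocity=.2)
c=move_straight(W(-.145,-.002,.106),velocity=.04,contact_N=1.5)
x=L(read_ee_pos())[0];print(c,x,read_time(),read_wrist_force())
if c:
    for s in(.02,.035,.045):
        move_straight(W(x+s,-.002,.106),velocity=.05);print(s,L(read_ee_pos()),np.round(read_wrist_force(),2))
    sleep(.5)
p,d=read_camera("top");cv2.imwrite("pics/top1.png",p);m=camera_model("top");np.savez("top1.npz",p=p,d=d,K=m["intrinsics"],r=m["rvec"],t=m["tvec"])
print(read_time())
E
```

```text
False -0.14520709433878573 6.175 [ 0.16156915 -0.35424969  0.89873993]
6.225
```

View pics/top1.png

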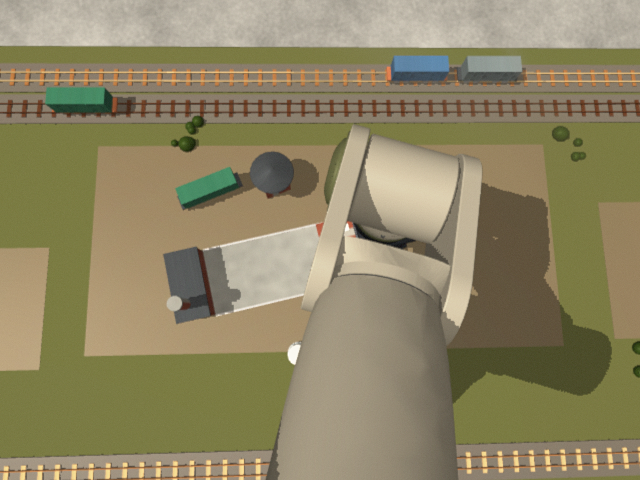

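The mill's roof edge has moved left (now about col 320–355, row 230), so it is already leaning; tipping takes less than 1.5 N. I'll check the lean in the scene view, then continue without a contact stop.

Run:
```python
from workcell import *
from h import *
p,d=read_camera("scene");cv2.imwrite("pics/scene1.png",p[120:420,150:550])
```

```text
(no output)
```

View pics/scene1.png

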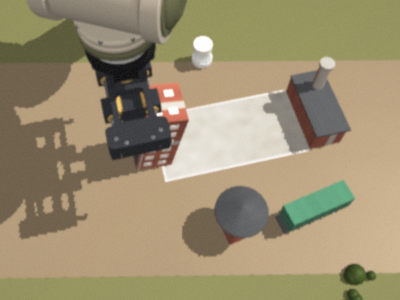

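The mill (crop cols 140–185, rows 85–172) is leaning about 10° against the fingers, with its foot in place. I'll continue the push.

Run:
```python
from workcell import *
from h import *
move_straight(W(-.112,-.002,.108),velocity=.04)
print(np.round(read_wrist_force(),2));sleep(.5)
move_straight(W(-.2,-.002,.125),velocity=.25)
def see(n):
    p,d=read_camera(n);m=camera_model(n);cv2.imwrite(f"pics/{n}2.png",p[120:420,150:550])
    w=cloud(p,d,m["intrinsics"],m["rvec"],m["tvec"]);Z=w[...,2]
    lx=(w[...,:2]-C)@ex;ly=(w[...,:2]-C)@ey
    b=biggest((Z>.045)&(Z<.063)&(lx>-.13)&(lx<.1)&(abs(ly)<.06))
    q=np.stack([lx[b],ly[b]],-1);print(n,rect(q),np.median(Z[b]))
see("scene");see("top");print(read_time())
```

```text
[ 0.75 -0.37 -0.2 ]
scene (array([-34.1,  -1.7]), array([130.3,  62.9]), 0.1, [[-99.30000305175781, 29.700000762939453], [-99.0999984741211, -33.20000076293945], [31.100000381469727, -33.0], [31.0, 29.899999618530273]]) 0.055527177362692
top (array([-33.1,  -1.6]), array([130.4,  62.2]), 0.06, [[-98.4000015258789, 29.399999618530273], [-98.30000305175781, -32.79999923706055], [32.099998474121094, -32.599998474121094], [32.0, 29.5]]) 0.054989751266796325
8.3583
```

View pics/scene2.png

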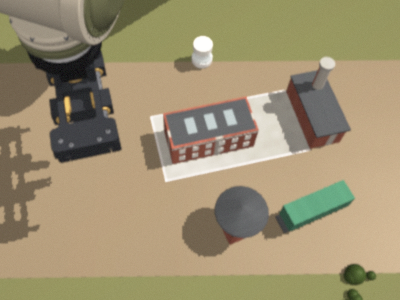

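The mill lies base down inside the pad (x from −99 to +32, y within ±33 mm). Next is the push along the pad.

Run:
```python
from workcell import *
from h import *
move_straight(W(-.15,-.0018,.125));move_straight(W(-.15,-.0018,.025))
print(move_straight(W(-.04,-.0018,.025),velocity=.06,contact_N=12),np.round(read_wrist_force(),2))
c=move_straight(W(-.016,-.0018,.025),velocity=.02,contact_N=8)
print(c,L(read_ee_pos()),np.round(read_wrist_force(),2));sleep(.4)
move_straight(W(-.1,-.0018,.025),velocity=.08);move_straight(W(-.14,-.0018,.16),velocity=.2)
def see(n):
    p,d=read_camera(n);m=camera_model(n);cv2.imwrite(f"pics/{n}3.png",p[120:420,150:550])
    w=cloud(p,d,m["intrinsics"],m["rvec"],m["tvec"]);Z=w[...,2]
    lx=(w[...,:2]-C)@ex;ly=(w[...,:2]-C)@ey
    b=biggest((Z>.050)&(Z<.063)&(lx>-.13)&(lx<.125)&(abs(ly)<.06))
    q=np.stack([lx[b],ly[b]],-1);print(n,rect(q),np.median(Z[b]))
    b=biggest((Z>.038)&(Z<.048)&(lx>.1)&(lx<.18)&(abs(ly)<.07));print("boiler",rect(np.stack([lx[b],ly[b]],-1)))
see("scene");see("top");print(read_time())
```

```text
False [ 0.64 -0.31 -0.6 ]
True (np.float64(-0.02472545487664359), np.float64(-0.0016929116928812611)) [ 0.85 -2.11  0.94]
scene (array([49.8, -2.3]), array([131.2,  63.1]), 0.53, [[-16.100000381469727, 28.600000381469727], [-15.5, -34.5], [115.69999694824219, -33.29999923706055], [115.0999984741211, 29.799999237060547]]) 0.055611099143776786
boiler (array([135.1,   0.2]), array([116.1,  68.7]), 89.73, [[100.5, -57.70000076293945], [169.1999969482422, -58.0], [169.6999969482422, 58.099998474121094], [101.0, 58.400001525878906]])
top (array([50.7, -1.9]), array([130.2,  62. ]), 0.12, [[-14.5, 29.0], [-14.300000190734863, -33.0], [115.9000015258789, -32.79999923706055], [115.69999694824219, 29.299999237060547]]) 0.05480305120727391
boiler (array([142.6,  -0.2]), array([114.4,  54.7]), 89.74, [[115.0, -57.29999923706055], [169.6999969482422, -57.5], [170.1999969482422, 56.900001525878906], [115.5, 57.099998474121094]])
14.875
```

View pics/scene3.png

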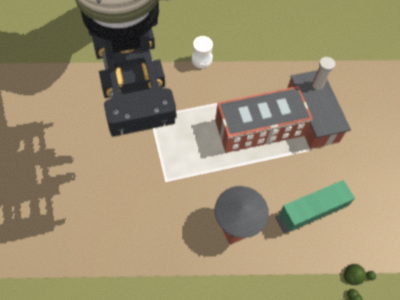

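The mill's leading end (crop col about 310) now touches the boiler house, and the cabin, wagon and jar have not moved. The contact force and both views agree, so I'm handing in.

```bash
python3 -c "
from workcell import *
sleep(.3);job_done();print(read_time())"
```

```text
the job is handed in; nothing more can be done
the job is handed in; nothing more can be done
```

The mill is toppled base down inside the pad and pushed flush against the boiler house; I handed the job in at about 15 s of the 40 s allowed.

- **Topple:** I pushed it at about 106 mm up on the roof side with the fingers nearly shut. It came to rest on its base with its ends at pad x from −99 to +32 mm and its sides within ±33 mm. The first push had a 1.5 N contact stop that never triggered because the mill tips with less force, so I continued on position after checking its lean in the camera.
- **Push to the boiler house:** I pushed it along the pad at about 25 mm height until the contact stop triggered against the wall, then backed the arm off clear.
- **Last checks:** Both cameras put the leading end at pad x of about 115 to 116 mm. The wall is at 115 mm. The mill's turn was under 0.6°, and its sides were within −34 to +30 mm. The top camera measured the boiler wall at 115 mm. The scene camera's boiler rectangle came out too deep, starting at 101 mm; I think it took in part of the mill's side, and I disregarded it.
- **Bystanders:** The cabin, wagon and jar look unmoved in the pictures; I did not measure them again.

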